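# Start the tie-down screw in a micromanipulator foot

### The job

Take the blue wing screw out of the grey block, line its wing bar up with the black marks on the white micromanipulator foot, and lower it gently (do not drop it) to the bottom of the deep blue-ringed well. Start it in its thread with about a quarter turn clockwise (seen from above) and let go, leaving it upright and down in the thread. Leave the red and the black screw standing where they are.

Things in the scene. Friction and masses are not known exactly. Their poses are not given: they have to be found in the camera images.
- blue_screw: Upright 120 mm screw, 0.17 kg. Origin: nose tip; z up its axis. Blue head: a bar 12 mm thick (x), 42 mm long (y), z = 90 to 120 mm, free to grip across its thickness. Below: 12 mm shank, 30 mm brass guide collar (z = 40 to 68), tapered nose, two thread lugs at z = 4 to 9 reaching 14.5 mm out along +y and -y, in line with the bar. A half turn makes no difference.
- foot: White block 110 (x) x 130 (y) x 80 mm, fixed. Origin: centre of underside, on the well's axis. Blue cone (67 mm wide, mouth 60, top z = 92) into a 36 mm bore, floor at z = 12. Black marks along y: with bar along y (within 20 deg) the nose reaches the floor, else it stops 17 mm high. Nose 0-3 mm off the floor, clockwise runs the lugs under the thread, no push needed; dead stop at about 105 deg.
- red_screw: Bystander: same form, red head, origin at its nose tip. The three screws stand nose down in any order in a fixed grey block, 60 x 245 mm, 78 mm high, in a row of 33 mm wells 85 mm apart, floors 8 mm above the bench. Their bars point roughly (within 25 deg) along the row, so that fingers close across it.
- black_screw: Bystander: same form, black head, origin at its nose tip, in the same grey block.
Mind the look-alikes: they are no part of the job. Leave any brown or pink look-alike of the foot alone.

How it is judged:
On the way, in this order (a step that is already met when the one before it is completed fails the run):
1. the blue screw is lifted clear of the grey block (height (world z) of blue_screw above 0.082 m), for 0.05 s.
2. the blue screw's nose is at the bottom of the foot's well, its bar in line with the marks (within 40 degrees) (horizontal distance between blue_screw and foot below 0.012 m and z of blue_screw in the frame of foot below 0.02 m and angle between the y axis of blue_screw and the y axis of foot, either way round below 0.7 rad), for 0.05 s.
At the end, for the whole second after the job is handed in: The blue screw stands at rest in the foot's well: nose within 12 mm of the axis and under 7 mm above the floor, bar at least 50 degrees off the marks, upright within 15 degrees; the red and black screws still stand in the block, within 20 mm of where they were (horizontal distance between blue_screw and foot below 0.012 m and z of blue_screw in the frame of foot below 0.019 m and angle between the y axis of blue_screw and the y axis of foot, either way round above 0.87 rad and angle between blue_screw's own z axis and vertical below 0.26 rad and linear speed of blue_screw below 0.05 m/s and distance of each of red_screw, black_screw from where it was at the start of the episode below 0.02 m); the robot touches nothing.
It fails at once if the blue screw is dropped down the well (faster than 0.45 m/s inside it) (horizontal distance between blue_screw and foot below 0.02 m and z of blue_screw in the frame of foot below 0.085 m and linear speed of blue_screw above 0.45 m/s).
It fails at once if the red screw is moved more than 20 mm or tipped more than 20 degrees (distance of red_screw from where it was at the start of the episode above 0.02 m or angle between red_screw's own z axis and vertical above 0.35 rad).
It fails at once if the black screw is moved more than 20 mm or tipped more than 20 degrees (distance of black_screw from where it was at the start of the episode above 0.02 m or angle between black_screw's own z axis and vertical above 0.35 rad).
It also fails if it takes over 51 s, if anything falls off the work surface, if the arm or the gripper's body presses on something with over 40 N, if the wrist force passes 120 N, or if a joint passes its speed limit or range.

### The arm

A 6-joint arm with a two-finger parallel gripper is mounted at the origin on the work surface. World frame = base frame: x ahead of the robot, y to its left, z up, the work surface at z = 0. Lengths are in m, angles in rad, forces in N, time in s.
With the tool pointing down it reaches from about 0.3 to 0.775 m from the base axis. Payload 14.6 kg.
Tool frame: the origin (TCP) lies between the finger pads; the fingertips stand ctrl.tips_ahead ahead of it and the grasp point (between the pads) lies 2 mm behind it (ctrl.tips_ahead is the distance from the TCP to the fingertips, in m); z points along the fingers, y is the direction in which the jaws open and shut (so a half turn about z gives the same grasp; the last joint's range is limited). The gripper opens to 85 mm and grips with 20 to 120 N. Pads are 22 mm wide; open, the fingers measure 114 mm over their backs; the gripper's body (76 mm by 85 mm) begins 54 mm behind the grasp point. The pads swing forward as they close: fully open they stand 13 mm farther back than shut.
Start: joints at [1.214, 0.3, 1.521, -0, 1.321, -0.067], TCP at [0.157, 0.527, 0.248] pointing down, gripper open.
Joint ranges: [-3.03, 3.03], [-0.79, 2.21], [0.23, 2.52], [-1.04, 4.18], [0, 3.07], [-2.55, 2.55]. Speed limits (rad/s): [2.22, 2.22, 2.57, 3.14, 3.14, 3.14].

### API

Orientations are given as a unit quaternion [x, y, z, w].
In Python, from bench import ctrl gives the robot as it stands.
- The arm moves only by the tool send_rows, never from a script. Its argument "series" is a list of rows, each a list of 4 numbers: the shift along the tool's x, y, z each as a share of 0.1 m, from -1 to 1, then the turn about the tool's z as a share of pi/2 rad, from -1 to 1. A call has 1 to 8 rows; each row shifts and turns the commanded pose from where the row before left it, along the tool's axes as they then stand; what a row does not reach is not made up. A row lasts 1/8 s, in which the tool goes at most 62.5 mm and 10.7 degrees, less where a joint would pass 70% of its speed; a pose out of reach is approached as far as the arm can. A call with a number of a shift or a turn outside -1 to 1 is refused whole. A call with a gripper value outside its range is refused whole. "gripper" is the gripper command: -1 is fully open, 1 is shut, values between are in proportion, set as the call begins (left out, the last holds). The fingers move at their own pace and stop on an object; the grip force is fixed at half the most. Time passes only in rows, so rows that do not move let the fingers close. It gives the time, the measured TCP pose, the force and the opening at its end, in the units of the state.
- ctrl.sense(): the state, without advancing time (a new reading comes with each control period).
- ctrl.snapshot(name): name is "side" or "top" or "wrist"; returns a dict with "pixels" (420x560x3 uint8, red, green, blue), "range_z" (420x560 float32, m along the optical axis (not along the pixel's ray), 0 where there is no reading), "camera_matrix" (3x3 intrinsics, pixels), "cam_to_world" (4x4, takes a point from camera to world coordinates); the wrist camera has in their place "T_tool_cam" (4x4, takes a point from camera to tool coordinates, whose origin is the TCP and whose axes are the flange's). Camera axes: x right, y down, z forward; pixel columns grow to the right and rows downward; lengths in m; the calibration is good to about 2 mm. A picture is of the moment at which its call begins: read the wrist's pose just before it.
- ctrl.hand_in(): hands the job in, once; it reports no verdict.
The state is a dict: "t": time; "qpos": joint angles; "qd": joint speeds; "joint_efforts": joint torques, N m; "tcp_pos": TCP position; "tcp_rot": TCP orientation; "contact_force": force on the tool from outside, world axes, zero at the start; "torque": the same for the moment, N m; "width": finger opening in m.
Only numpy, scipy, OpenCV 4.12 (cv2) and the standard library are available. Lean on these libraries where they do the work, as an engineer would, in place of code of your own. Each camera call takes 0.05 s, during which the arm holds its last target. There are 200 camera calls.

## Working session

There is one attempt and no reset: what is moved stays moved. The work goes in short steps, Python scripts to look and compute and a tool call to move; the robot and the scene stay as the last step left them, time stands still between calls to the robot, and variables do not carry over. Pictures are saved under pics/ and viewed, about 8 in all and at most 12, crops included, and the job is handed in when it is done.

Besides the shell and the picture viewer there is one more tool, called after ">>>" as a command line: name --pt "numbers of a row" for each row, then --argument value for the rest. send_rows: Moves the arm, as the interface text tells. Shift numbers are shares of 0.1 m and turn numbers shares of pi/2 rad, none past 1 either way. Its arguments: {"type":"object","properties":{"series":{"type":"array"},"gripper":{"type":"number"}},"required":["series"]}

```bash
ls; mkdir -p pics
python3 - <<'E'
from bench import ctrl
import cv2, numpy as np, pickle
s=ctrl.sense(); print(s, ctrl.tips_ahead)
d={}
for n in ("top","side"):
    c=ctrl.snapshot(n); d[n]=c
    cv2.imwrite(f"pics/{n}0.png",c["pixels"][...,::-1])
    print(n,c["camera_matrix"].tolist(),np.round(c["cam_to_world"],3).tolist())
pickle.dump(d,open("snap0.pkl","wb"))
E
```

```text
pics
{'t': 0.0, 'qpos': array([ 1.21443612e+00,  3.00439427e-01,  1.52157422e+00, -1.34586559e-05,
        1.32071293e+00, -6.66413732e-02]), 'qd': array([ 0.00072942,  0.00037116, -0.0002021 ,  0.00024075,  0.00043423,
        0.00088995]), 'joint_efforts': array([ 1.54496483e-03, -5.43489790e+01, -3.61801708e+01,  3.33835061e-06,
        4.02431368e-03,  7.33576741e-06]), 'tcp_pos': array([0.15707783, 0.52686821, 0.24774158]), 'tcp_rot': array([ 1.44351645e-01,  9.89526291e-01, -5.55694391e-04, -1.12646588e-04]), 'contact_force': array([-0.89467454,  0.14813322, -0.03979078]), 'torque': array([-0.01033584,  0.01029788,  0.06950966]), 'width': 0.08549529877356267} 0.017
top [[494.36133427896516, 0.0, 271.78948375819436], [0.0, 494.36133427896516, 213.0908255386212], [0.0, 0.0, 1.0]] [[-0.025, -0.99, 0.137, 0.307], [-0.999, 0.029, 0.027, -0.037], [-0.031, -0.137, -0.99, 0.997], [0.0, 0.0, 0.0, 1.0]]
side [[408.945106884872, 0.0, 281.19841201597455], [0.0, 408.945106884872, 205.3112234278225], [0.0, 0.0, 1.0]] [[0.825, -0.379, 0.419, 0.012], [-0.565, -0.547, 0.618, -0.647], [-0.005, -0.746, -0.665, 0.732], [0.0, 0.0, 0.0, 1.0]]
```

View pics/top0.png

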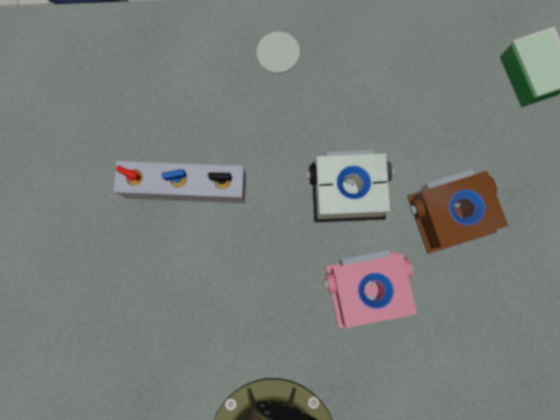

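View pics/side0.png

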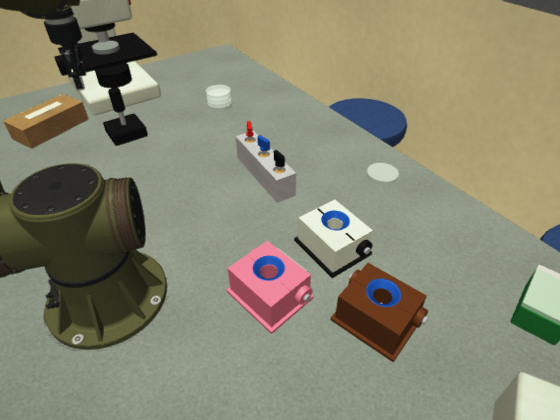

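Top view: the blue bar is at (174,175), with red at (128,172) and black at (220,177) beside it in the grey block. The white foot's ring is at (354,182). Look-alikes of the foot are brown (467,207) and pink (376,291). I choose the blue bar at (174,175) and the white foot at (354,182), then measure both.

```bash
cat > h.py <<'E'
import numpy as np, cv2
def ray(c,uv,z,T=None):
    """points where pixel rays meet world height z"""
    T=c["cam_to_world"] if T is None else T; K=c["camera_matrix"]
    uv=np.atleast_2d(uv).astype(float)
    d=np.c_[(uv-[K[0,2],K[1,2]])/[K[0,0],K[1,1]],np.ones(len(uv))]@T[:3,:3].T
    return T[:3,3]+d*((z-T[2,3])/d[:,2])[:,None]
def depthpts(c,uv,T=None):
    T=c["cam_to_world"] if T is None else T; K=c["camera_matrix"]
    uv=np.atleast_2d(uv).astype(int); z=c["range_z"][uv[:,1],uv[:,0]]
    p=np.c_[(uv-[K[0,2],K[1,2]])/[K[0,0],K[1,1]],np.ones(len(uv))]*z[:,None]
    return (p@T[:3,:3].T+T[:3,3])[z>0]
def blobs(px,lo,hi,amin=25):
    m=cv2.inRange(cv2.cvtColor(px,cv2.COLOR_RGB2HSV),np.array(lo),np.array(hi))
    n,l,s,ce=cv2.connectedComponentsWithStats(m)
    return [(s[i,4],ce[i],np.argwhere(l==i)[:,::-1]) for i in range(1,n) if s[i,4]>=amin]
def axis(p):
    p=p[:,:2]-p[:,:2].mean(0); w,v=np.linalg.eigh(p.T@p); a=v[:,1]
    return np.degrees(np.arctan2(a[1],a[0]))%180
E
python3 - <<'E'
import pickle; from h import *
d=pickle.load(open("snap0.pkl","rb")); c=d["top"]
for a,ce,uv in blobs(c["pixels"],(100,120,60),(125,255,255)):
    p=depthpts(c,uv); 
    zt=np.percentile(p[:,2],95); q=p[p[:,2]>zt-.012]
    r=cv2.minEnclosingCircle(uv.astype(np.float32))
    print(a,ce.round(1),"ztop",zt.round(3),"mean top",q.mean(0).round(4),"ax",axis(q).round(1),"circle",np.round(r[0],1),round(r[1],1),ray(c,r[0],.092).round(4))
for nm,lo,hi in(("red",(0,150,60),(6,255,255)),):
  for a,ce,uv in blobs(c["pixels"],lo,hi): 
    p=depthpts(c,uv); print(nm,a,ce.round(1),p.mean(0).round(3),axis(p))
# marks: dark pixels on the foot top
px=c["pixels"]; m=(px.max(2)<70)
sub=np.argwhere(m)[:,::-1]; sub=sub[(abs(sub[:,0]-354)<36)&(abs(sub[:,1]-182)<12)&(abs(sub[:,0]-354)>17)]
p=ray(c,sub,.08); print("marks",len(p),p.min(0),p.max(0),axis(p))
w=np.argwhere((px.min(2)>190))[:,::-1]; w=w[(abs(w[:,0]-354)<45)&(abs(w[:,1]-185)<40)]
P=ray(c,w,.08); r=cv2.minAreaRect(P[:,:2].astype(np.float32)); print("white",r)
g=cv2.resize(px[140:225,100:410],None,fx=2.5,fy=2.5,interpolation=cv2.INTER_CUBIC)
cv2.imwrite("pics/crop.png",g[...,::-1])
E
```

```text
30 [63.8  0.4] ztop -0.211 mean top [ 1.0645  0.5352 -0.2157] ax 82.6 circle [63.5  0.5] 9.5 [[0.8722 0.3924 0.092 ]]
505 [354.3 180.9] ztop 0.093 mean top [ 0.4895 -0.1675  0.0876] ax 60.8 circle [353.6 181.8] 16.6 [[ 0.4868 -0.1655  0.092 ]]
192 [173.7 175.2] ztop 0.13 mean top [0.5042 0.1636 0.1266] ax 97.8 circle [173. 174.] 11.2 [[0.5121 0.1717 0.092 ]]
615 [468.3 206.3] ztop 0.093 mean top [ 0.4356 -0.3737  0.0879] ax 15.0 circle [466.8 206.8] 17.5 [[ 0.434  -0.3694  0.092 ]]
545 [376.6 290.4] ztop 0.093 mean top [ 0.2871 -0.198   0.0877] ax 13.7 circle [375.5 290.3] 17.2 [[ 0.287  -0.1953  0.092 ]]
red 150 [128.4 173.3] [0.509 0.246 0.123] 63.834328097699185
marks 9 [ 0.49249837 -0.23448424  0.08      ] [ 0.50782023 -0.233614    0.08      ] 176.74925509234467
white ((0.0, 0.0), (0.0, 0.0), 0.0)
```

View pics/crop.png

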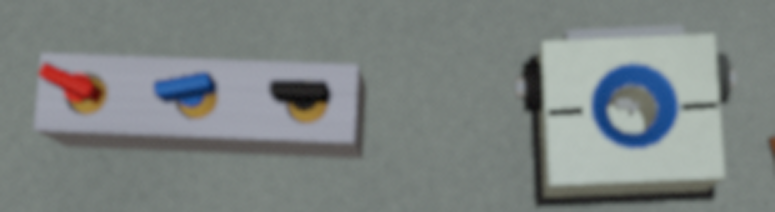

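The crop confirms the blue bar between red and black, and the white foot with its marks running roughly left to right (about (326,185) to (380,182) in the full image). I'm turning the tool and going to a hover over the blue screw.

>>> send_rows --pt "0 0 0 0.104" --pt "0 0 0 0.104" --pt "0 0 0 0.104" --pt "0 0 0 0.104" --pt "0 0 0 0.104" --pt "0 0 0 0.104" --pt "0 0 0 0.105" --gripper -1

```text
t: 0.98
tcp_pos: [0.1571, 0.5269, 0.2479]
tcp_rot: [0.66, 0.752, -0.0, 0.0]
contact_force: [-0.0, 0.0, 0.3]
width: 0.0856
```

>>> send_rows --pt "-0.4 0.29 0 0" --pt "-0.4 0.29 0 0" --pt "-0.4 0.29 0 0" --pt "-0.4 0.29 0 0" --pt "-0.4 0.29 0 0" --pt "-0.4 0.29 0 0" --pt "-0.4 0.29 0 0" --pt "-0.4 0.29 0 0"

```text
t: 1.98
tcp_pos: [0.4312, 0.2401, 0.2481]
tcp_rot: [0.657, 0.753, -0.0, -0.0]
contact_force: [0.1, 0.9, 0.1]
width: 0.0853
```

>>> send_rows --pt "-0.4 0.3 0 0" --pt "-0.4 0.3 0 0" --pt "0 0 0 0" --pt "0 0 0 0"

```text
t: 2.48
tcp_pos: [0.5003, 0.1705, 0.2479]
tcp_rot: [0.658, 0.753, -0.0, -0.0]
contact_force: [-0.7, -0.7, 0.4]
width: 0.0851
```

```bash
cat >> h.py <<'E'
from scipy.spatial.transform import Rotation as R
def wrist(ctrl):
    s=ctrl.sense(); c=ctrl.snapshot("wrist")
    T=np.eye(4); T[:3,:3]=R.from_quat(s["tcp_rot"]).as_matrix(); T[:3,3]=s["tcp_pos"]
    return s,c,T@c["T_tool_cam"],T
E
python3 - <<'E'
from bench import ctrl; from h import *; import pickle
s,c,T,B=wrist(ctrl); pickle.dump((c,T,B),open("w1.pkl","wb"))
print(s["t"],s["tcp_pos"],"tool y deg",np.degrees(np.arctan2(B[1,1],B[0,1])),s["width"],s["qpos"])
cv2.imwrite("pics/w1.png",c["pixels"][...,::-1])
for a,ce,uv in blobs(c["pixels"],(100,120,60),(125,255,255)):
    p=depthpts(c,uv,T); 
    if len(p)==0: print(a,ce,"no depth"); continue
    zt=np.percentile(p[:,2],95); q=p[p[:,2]>zt-.006]
    print(a,ce.round(1),"ztop",zt.round(3),"top",q.mean(0).round(4),"ax",axis(q).round(1), np.ptp(q,0).round(3))
print(c["T_tool_cam"].round(3))
E
```

```text
2.475 [0.50032096 0.17046085 0.2479368 ] tool y deg 7.769129452266623 0.08513788914057992 [2.58992301e-01 2.52857639e-01 1.58174624e+00 1.82905030e-04
 1.30780314e+00 1.23347821e-01]
1073 [288.3 212.4] ztop 0.129 top [0.5066 0.1692 0.1281] ax 99.0 [0.016 0.04  0.007]
[[-0.001 -0.949 -0.317  0.083]
 [ 1.    -0.    -0.001  0.   ]
 [ 0.001 -0.317  0.949 -0.126]
 [ 0.     0.     0.     1.   ]]
```

View pics/w1.png

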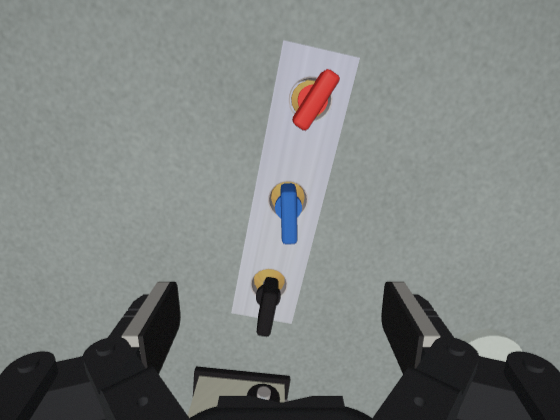

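The wrist view shows the red, blue and black bars at (316,99), (289,212) and (267,307), in a row between the open fingers. The depth agrees with a head top at 0.128. I descend onto the blue head and close.

>>> send_rows --pt "-0.03 0.06 0.2 0.01" --pt "0 0 0.3 0" --pt "0 0 0.3 0" --pt "0 0 0.25 0" --pt "0 0 0.15 0" --pt "0 0 0.1 0" --pt "0 0 0 0" --pt "0 0 0 0"

```text
t: 3.52
tcp_pos: [0.5073, 0.1683, 0.1191]
tcp_rot: [0.663, 0.748, 0.0, 0.0]
contact_force: [0.7, 0.2, -0.1]
width: 0.0855
```

>>> send_rows --pt "0 0 0 0" --pt "0 0 0 0" --pt "0 0 0 0" --pt "0 0 0 0" --pt "0 0 0 0" --pt "0 0 0 0" --pt "0 0 0 0" --pt "0 0 0 0" --gripper 1

```text
t: 4.53
tcp_pos: [0.5071, 0.1682, 0.1184]
tcp_rot: [0.663, 0.748, 0.0, 0.0]
contact_force: [-0.6, -0.2, 5.7]
width: 0.0109
```

>>> send_rows --pt "0 0 -0.05 0" --pt "0 0 -0.15 0" --pt "0 0 -0.25 0" --pt "0 0 -0.3 0" --pt "0 0 -0.3 0" --pt "0 0 -0.25 0" --pt "0 0 -0.1 0" --pt "0 0 0 0"

```text
t: 5.52
tcp_pos: [0.507, 0.1681, 0.2586]
tcp_rot: [0.663, 0.748, 0.0, 0.0]
contact_force: [-0.1, -0.8, -2.4]
width: 0.011
```

Run:
```python
from bench import ctrl; from h import *; import pickle
s,c,T,B=wrist(ctrl)
print(s["t"],s["tcp_pos"],"tool y deg",np.degrees(np.arctan2(B[1,1],B[0,1])),s["width"],s["contact_force"])
t=ctrl.snapshot("side")
g=np.hstack([c["pixels"][100:420,100:500],cv2.resize(t["pixels"][60:220,180:380],(400,320))])
cv2.imwrite("pics/w2.png",g[...,::-1])
for a,ce,uv in blobs(c["pixels"],(100,120,60),(125,255,255)):
    p=depthpts(c,uv,T@np.eye(4)) 
    if len(p): pt=(p-B[:3,3])@B[:3,:3]; print(a,ce.round(1),"tool", pt.mean(0).round(4),pt.min(0).round(3),pt.max(0).round(3))
# foot marks and ring from first top picture
d=pickle.load(open("snap0.pkl","rb"))["top"]; px=d["pixels"].astype(int)
g=px.max(2)
ends=[]
for u0,u1 in((319,331),(375,386)):
    sub=g[178:192,u0:u1]; w=np.clip(150-sub,0,None); yy,xx=np.mgrid[178:192,u0:u1]
    ce=[(w*xx).sum()/w.sum(),(w*yy).sum()/w.sum()]; ends.append(ce)
P=ray(d,ends,.08); print(np.round(ends,1),P.round(4),"mark dir",axis(P))
uv=[u for a,ce,u in blobs(d["pixels"],(100,120,60),(125,255,255)) if abs(ce[0]-354)<3][0]
h=cv2.convexHull(uv.astype(np.int32)); e=cv2.fitEllipse(h.astype(np.float32)); print(e, ray(d,e[0],.092).round(4))
```

```text
5.525 [0.50701356 0.16813145 0.25858422] tool y deg 6.885499944526284 0.01102313705161493 [-0.14179281 -0.77787666 -2.40654614]
3358 [280.4 304.2] tool [ 0.0055  0.0002 -0.0068] [-0.021 -0.007 -0.017] [0.021 0.007 0.024]
[[325.4 184.3]
 [379.8 181.9]] [[ 0.4861 -0.1142  0.08  ]
 [ 0.4875 -0.2161  0.08  ]] mark dir 90.80676651482558
((353.478515625, 181.94448852539062), (31.990697860717773, 32.97431182861328), 105.95764923095703) [[ 0.4865 -0.1653  0.092 ]]
```

View pics/w2.png

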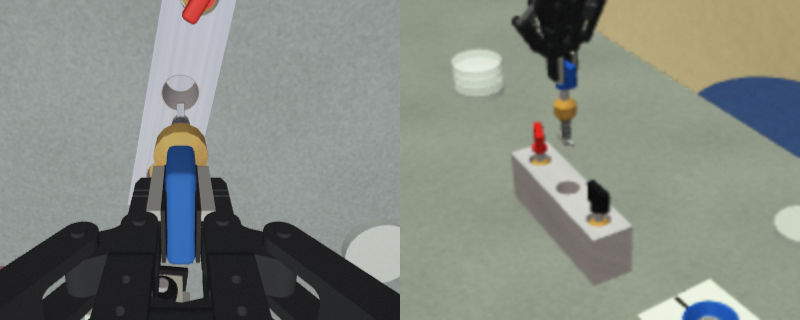

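The screw is held, centred along the bar (±21 mm in tool x), and hangs upright with its nose near z ≈ 0.148. Red and black are undisturbed. Next I turn 6° and carry it to above the foot at about (0.4865, -0.165).

>>> send_rows --pt "0 0 -0.3 0.068" --pt "-0.4 -0.03 0 0" --pt "-0.5 -0.04 0 0" --pt "-0.5 -0.04 0 0" --pt "-0.5 -0.04 0 0" --pt "-0.5 -0.04 0 0" --pt "-0.5 -0.04 0 0" --pt "-0.43 -0.02 0 0"

```text
t: 6.62
tcp_pos: [0.4859, -0.1669, 0.2873]
tcp_rot: [0.703, 0.712, -0.0, -0.001]
contact_force: [0.5, 0.7, -2.0]
width: 0.011
```

>>> send_rows --pt "0 0 0 0" --pt "0 0 0 0" --pt "0 0 0 0"

```text
t: 7.0
tcp_pos: [0.4866, -0.1642, 0.288]
tcp_rot: [0.702, 0.712, -0.0, -0.0]
contact_force: [-0.2, 0.6, -1.5]
width: 0.0108
```

Run:
```python
from bench import ctrl; from h import *; import pickle
s,c,T,B=wrist(ctrl)
print(s["t"],s["tcp_pos"],"tool y deg",np.degrees(np.arctan2(B[1,1],B[0,1])),s["width"],s["qpos"].round(2))
cv2.imwrite("pics/w3.png",c["pixels"][...,::-1]); pickle.dump((c,T,B),open("w3.pkl","wb"))
for a,ce,uv in blobs(c["pixels"],(100,120,60),(125,255,255)):
    p=depthpts(c,uv,T); top=p[(p[:,2]>.088)&(p[:,2]<.097)]
    print(a,ce.round(1),p.mean(0).round(3),len(top))
    if len(top)>100:
        q=top[:,:2].astype(np.float32); e=cv2.minEnclosingCircle(q); print("ring depth circle",e, "z",top[:,2].max())
        h=cv2.convexHull(uv.astype(np.int32))[:,0]; hp=ray(c,h,.092,T); print("hull circle",cv2.minEnclosingCircle(hp[:,:2].astype(np.float32)))
t=ctrl.snapshot("top")
for a,ce,uv in blobs(t["pixels"],(0,150,60),(6,255,255)): print("red",ce.round(1))
```

```text
7.0 [ 0.48655392 -0.16419824  0.28802937] tool y deg 0.8385971761753944 0.010842576948360494 [-0.4   0.19  1.57  0.    1.39 -0.41]
2327 [281.2 185.3] [ 0.487 -0.163  0.089] 1380
ring depth circle ((0.4871300756931305, -0.16302815079689026), 0.03244933858513832) z 0.09440258877640345
hull circle ((0.4871051609516144, -0.16323156654834747), 0.032484013587236404)
2265 [ 69.6 214.6] [ 0.282 -0.195  0.089] 1352
ring depth circle ((0.2879478335380554, -0.19325953722000122), 0.032869916409254074) z 0.09490608081372565
hull circle ((0.2875066101551056, -0.1929904818534851), 0.03245290741324425)
3359 [280.4 304.2] [ 0.487 -0.159  0.295] 0
red [128.5 173.3]
```

View pics/w3.png

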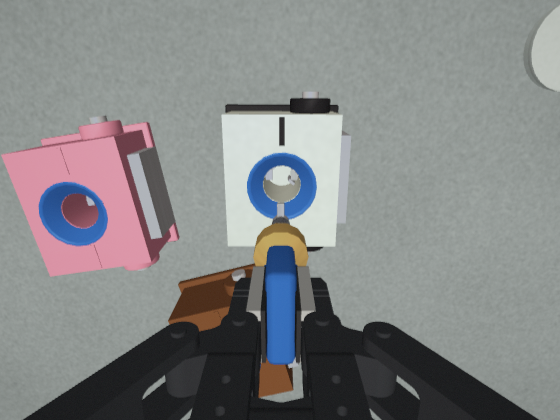

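The blue ring is at (281,185) in the wrist view, with the mark at (282,131) in line with the bar. Ring centre is (0.4871,-0.1631) from the wrist and (0.4866,-0.1652) from the top, a 2 mm disagreement. The TCP sits between them, so I descend in stages.

>>> send_rows --pt "0 0 0.2 0" --pt "0 0 0.3 0" --pt "0 0 0.25 0" --pt "0 0 0.15 0" --pt "0 0 0.1 0" --pt "0 0 0.1 0" --pt "0 0 0 0"

```text
t: 7.98
tcp_pos: [0.4864, -0.1651, 0.178]
tcp_rot: [0.702, 0.712, -0.0, -0.0]
contact_force: [1.1, 0.8, -0.6]
width: 0.0112
```

>>> send_rows --pt "0 0 0.1 0" --pt "0 0 0.1 0" --pt "0 0 0.1 0" --pt "0 0 0 0"

```text
t: 8.48
tcp_pos: [0.4861, -0.165, 0.1473]
tcp_rot: [0.702, 0.712, -0.0, -0.001]
contact_force: [0.2, -0.2, -1.7]
width: 0.0111
```

>>> send_rows --pt "0 0 0.05 0" --pt "0 0 0.05 0" --pt "0 0 0.05 0" --pt "0 0 0 0"

```text
t: 8.98
tcp_pos: [0.4863, -0.1651, 0.1329]
tcp_rot: [0.702, 0.712, -0.0, -0.0]
contact_force: [0.2, 0.0, -2.2]
width: 0.0108
```

Past the 17 mm stop height with no extra force. The last part goes down in small steps.

>>> send_rows --pt "0 0 0.04 0" --pt "0 0 0.03 0" --pt "0 0 0.015 0" --pt "0 0 0 0"

```text
t: 9.48
tcp_pos: [0.4864, -0.1652, 0.1247]
tcp_rot: [0.702, 0.712, -0.0, -0.0]
contact_force: [0.1, 1.0, -2.0]
width: 0.0105
```

>>> send_rows --pt "0 0 0.01 0" --pt "0 0 0 0"

```text
t: 9.72
tcp_pos: [0.4865, -0.1652, 0.1238]
tcp_rot: [0.702, 0.712, 0.0, -0.0]
contact_force: [-0.9, 0.3, -1.8]
width: 0.0112
```

>>> send_rows --pt "0 0 0.01 0" --pt "0 0 0 0"

```text
t: 9.98
tcp_pos: [0.4864, -0.1651, 0.1227]
tcp_rot: [0.702, 0.712, -0.0, -0.0]
contact_force: [0.3, 0.2, -2.0]
width: 0.0109
```

>>> send_rows --pt "0 0 0.007 0" --pt "0 0 0 0"

```text
t: 10.22
tcp_pos: [0.4866, -0.1652, 0.1224]
tcp_rot: [0.702, 0.712, 0.0, 0.0]
contact_force: [-0.5, 0.4, 4.3]
width: 0.0114
```

The nose touched the floor at TCP z = 0.1224 (+4 N), just as predicted. I ease off 0.7 mm and turn clockwise (positive about the downward tool z).

>>> send_rows --pt "0 0 -0.007 0" --pt "0 0 0 0.1" --pt "0 0 0 0.1" --pt "0 0 0 0.1" --pt "0 0 0 0"

```text
t: 10.85
tcp_pos: [0.4863, -0.1651, 0.1226]
tcp_rot: [0.849, 0.529, -0.0, -0.0]
contact_force: [0.2, 0.3, -2.5]
width: 0.0106
```

```bash
python3 -c "
from bench import ctrl
s=ctrl.sense(); print(s['contact_force'],s['torque'],s['tcp_pos'],s['qpos'][5])"
```

```text
[ 0.18662361  0.25323523 -2.54181565] [ 0.01431915 -0.01330178  0.01080245] [ 0.48634151 -0.16511071  0.12257621] 0.05828922812217373
```

>>> send_rows --pt "0 0 0 0.1" --pt "0 0 0 0.1" --pt "0 0 0 0.1" --pt "0 0 0 0.1" --pt "0 0 0 0"

```text
t: 11.48
tcp_pos: [0.4864, -0.1651, 0.1227]
tcp_rot: [0.97, 0.242, -0.0, -0.0]
contact_force: [0.4, 1.5, -1.7]
width: 0.0109
```

>>> send_rows --pt "0 0 0 0.1" --pt "0 0 0 0.1" --pt "0 0 0 0.06" --pt "0 0 0 0" --pt "0 0 0 0"

```text
t: 12.1
tcp_pos: [0.4864, -0.1652, 0.1227]
tcp_rot: [0.999, 0.04, -0.0, -0.0]
contact_force: [0.4, -0.6, -0.8]
width: 0.0108
```

Run:
```python
from bench import ctrl; from h import *
s,c,T,B=wrist(ctrl)
print(s['contact_force'].round(2),s['torque'].round(2),s['tcp_pos'],"tool x deg",np.degrees(np.arctan2(B[1,0],B[0,0])),s["width"])
cv2.imwrite("pics/w4.png",c["pixels"][...,::-1])
```

```text
[ 0.44 -0.61 -0.79] [ 0.01 -0.    0.03] [ 0.48641628 -0.16518077  0.1227268 ] tool x deg 4.639038987599936 0.010799419042834258
```

View pics/w4.png

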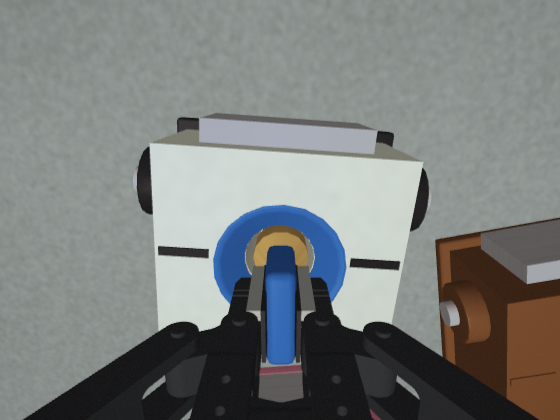

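The bar, vertical at (281,305), is about 86° across the marks at (183,252) and (375,264). The collar is down in the bore and there is no reaction load. I release and retreat straight up.

>>> send_rows --pt "0 0 0 0" --pt "0 0 0 0" --pt "0 0 0 0" --pt "0 0 0 0" --pt "0 0 0 0" --pt "0 0 0 0" --pt "0 0 0 0" --pt "0 0 0 0" --gripper -1

```text
t: 13.15
tcp_pos: [0.4865, -0.1651, 0.1228]
tcp_rot: [0.999, 0.038, -0.0, 0.0]
contact_force: [0.3, -0.4, 0.5]
width: 0.0852
```

>>> send_rows --pt "0 0 -0.05 0" --pt "0 0 -0.1 0" --pt "0 0 -0.2 0" --pt "0 0 -0.3 0" --pt "0 0 -0.3 0" --pt "0 0 -0.2 0" --pt "0 0 0 0" --pt "0 0 0 0"

```text
t: 14.15
tcp_pos: [0.4862, -0.165, 0.2371]
tcp_rot: [0.999, 0.038, -0.0, -0.0]
contact_force: [0.3, 0.6, -0.7]
width: 0.0854
```

Run:
```python
from bench import ctrl; from h import *
s,c,T,B=wrist(ctrl)
print(s['t'],s['tcp_pos'],s["width"])
t=ctrl.snapshot("side"); 
g=np.hstack([c["pixels"][60:380,80:480],cv2.resize(t["pixels"][100:260,220:420],(400,320))])
cv2.imwrite("pics/w5.png",g[...,::-1])
for a,ce,uv in blobs(c["pixels"],(100,120,60),(125,255,255)):
    p=depthpts(c,uv,T); h=p[p[:,2]>.103]
    if len(h)>30: 
        zt=np.percentile(h[:,2],90); q=h[h[:,2]>zt-.006]; print(a,ce.round(1),"head top z",zt.round(4),q.mean(0).round(4),"ax",axis(q).round(1))
top=ctrl.snapshot("top")
for a,ce,uv in blobs(top["pixels"],(0,150,60),(6,255,255)): print("red",ce.round(1))
```

```text
14.15 [ 0.48621211 -0.16503172  0.23711769] 0.08535740594501703
4267 [279.9 202.3] head top z 0.1334 [ 0.4865 -0.1639  0.1322] ax 4.7
red [128.5 173.3]
```

View pics/w5.png

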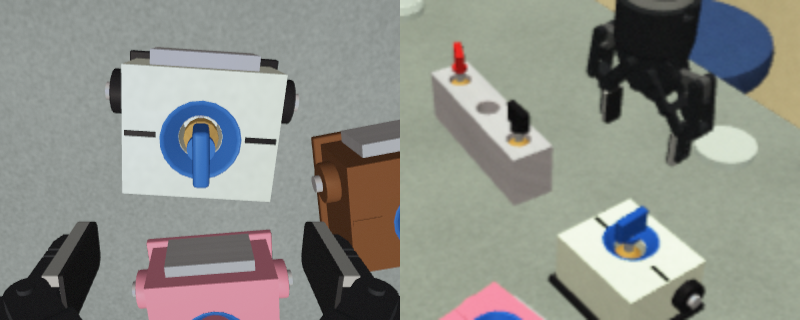

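The screw stands upright. Its head top is at z = 0.132 (expected 0.132 with the nose on the floor), centred, and its bar is 86° off the marks. Red and black still stand in the block, and the gripper is clear.

```bash
python3 -c "
from bench import ctrl
print(ctrl.hand_in())"
```

```text
the job is handed in; nothing more can be done
None
```

I put the blue wing screw in the white foot's well, started it in its thread with an 86° clockwise turn, let go and handed the job in at about 14 s. The hand-in gave no verdict.

- **Lowering:** I took the screw down in small steps. The nose touched the floor at the predicted height with about 4 N. I eased off 0.7 mm before turning and felt no notable load during the turn.
- **Blue screw at the end:** It stands upright, with its head top at z ≈ 0.132 m, which matches the nose being on the floor. The head is centred on the well axis within about 2 mm, and the bar is about 86° off the marks.
- **Bystanders and gripper:** The red screw's position in the top view did not change. The black screw I checked only by eye, and it still stands in the block. The gripper is open and well above the foot.
- **Disagreements:** The wrist and top cameras put the well's centre 2 mm apart, so I aimed between them. The first top-view estimate of the blue bar was about 6 mm off the wrist view along the row. I went with the closer wrist view, and the grip came out centred.

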